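# Regrasp an aluminium blank and slide it into a narrow vise

### The job

Pick up the flat aluminium blank from the bench, lean it lengthwise on the sloping rest with its lower end down on the toe lip and let go, then take it again by its upper end and hold it upright. Slide it gently, end first, down between the vise's jaws until it stands fully home on the bed at about the middle of the jaws, and let go. The jaw carriage may stand anywhere along its slide, so find the gap by feel or by eye; leave everything else on the bench where it is.

Things in the scene. Friction and masses are not known exactly. Their poses are not given: they have to be found in the camera images.
- blank: Plain flat aluminium slab, 120 x 50 x 8 mm, 0.13 kg, at first lying flat on the bench. Origin at its centre; x along the 120 mm, y along the 50 mm, z through the 8 mm. Both ends and both faces are alike; either may be used.
- rest: Fixed grey rest, foot 86 x 70 mm, 70 mm high: a flat 34 mm wide face sloping at 45 degrees, rising 70 mm (along the slope) towards the rest's own +x, with a toe lip at its low end. Origin on the bench under it; z up. A blank laid lengthwise up the face, lower end on the lip, overhangs 8 mm at each side and 50 mm at the top, with room beneath the overhang for a finger.
- rest_toe (a point): Toe corner on the rest where the sloping face and the lip meet, mid-width; at (-42, 0, 16) mm in the rest's frame. The lip is square to the face and stands 11 mm proud of it.
- rest_seat (a point): Point in the air over the rest's face where the centre of the blank comes to lie when it leans properly (60 mm up the slope from the toe, 4 mm off the face); at (-2.4, 0, 61.3) mm in the rest's frame.
- vise: Fixed cross-slide vise, base 165 x 100 mm. Origin on the bench under its middle; z up; y along the jaws, x across them (tommy bar at -x). A stiff carriage with both jaws slides along x; it stands anywhere up to 12 mm either way from the middle, which is not reported. It takes about 18 N to shift. Jaws: 30 mm thick in x, 84 mm long in y, tops 80 mm above the bench.
- vise_mid (a point): Middle of the vise's fixed base, at bed height, 35 mm over its origin; the gap lies over it only when the carriage is central. The gap mid-way between the jaws is 10.5 mm wide in x, 45 mm deep from the jaw tops to the bed, with 3 mm lead-in chamfers. The jaws' outer faces are flat and upright, 35 mm from the gap's middle; beyond the +x one nothing is higher than 35 mm.
- steel_block: Bystander: steel block 70 x 45 x 20 mm, shorter and thicker than the blank. Origin under its middle.
- screwdriver: Bystander: screwdriver lying on the bench.
- hammer: Bystander: hammer lying on the bench.
- socket: Bystander: steel socket, a tube 32 mm across, 35 mm high.
- jar: Bystander: closed glass jar, 66 mm across, 75 mm high.
- tin: Bystander: tin can, 74 mm across, 85 mm high.
- spanner: Bystander: spanner lying on the bench.
Not all that is in view belongs to the job. Leave any pink, purple or turquoise look-alike of the rest alone.

How it is judged:
By the outcome, as a careful person would: the job done as asked, in the order asked, and still so for the second after the job is handed in, with the robot touching nothing.
It also fails if it takes over 72 s, if anything falls off the work surface, if the arm or the gripper's body presses on something with over 40 N, if the wrist force passes 120 N, or if a joint passes its speed limit or range.

### The arm

A 6-joint arm with a two-finger parallel gripper is mounted at the origin on the work surface. World frame = base frame: x ahead of the robot, y to its left, z up, the work surface at z = 0. Lengths are in m, angles in rad, forces in N, time in s.
With the tool pointing down it reaches from about 0.3 to 0.825 m from the base axis. Payload 5.4 kg.
Tool frame: the origin (TCP) lies at the very end of the fingers, on their centre line; the grasp point (between the pads) lies 19 mm behind it; z points along the fingers, y is the line along which they close (so a half turn about z gives the same grasp; the last joint's range is limited). The gripper opens to 92 mm and grips with 3 to 60 N. Pads are 20 mm wide; open, the fingers measure 128 mm over their backs; the gripper's body (75 mm by 189 mm) begins 69 mm behind the grasp point.
Start: joints at [-1.367, 0.158, 1.597, -0, 1.386, -0.21], TCP at [0.231, -0.526, 0.215] pointing down, gripper open.
Joint ranges: [-2.91, 2.91], [-0.94, 2.29], [0.18, 2.7], [-1.29, 4.43], [0.17, 2.64], [-3, 3]. Speed limits (rad/s): [2.57, 2.57, 3.14, 3.14, 3.14, 3.14].

### API

Orientations are given as a rotation vector (axis times angle).
In Python, from workcell import bot gives the robot as it stands. Calls block until the motion is done:
- bot.goto(position, orientation): joint-space move of the TCP to a pose.
- bot.line_to(position, rot=None, max_speed=0.15): straight line of the TCP; rot=None keeps the orientation; max_speed is the mean speed in m/s.
- bot.set_joints(angles): joint-space move.
- bot.set_gripper(opening, newtons=None): opening from 0.0 (shut) to 1.0 (fully open); newtons is the grip in N (None keeps the last); returns when the fingers have stopped.
- bot.hold(seconds).
- bot.inverse_kinematics(position, orientation): joint angles nearest the present ones, or None.
- bot.read_camera(name): name is "scene" or "top"; returns a dict with "pixels" (420x560x3 uint8, blue, green, red), "fx", "fy", "cx", "cy" (pixels), "R" (3x3) and "t" (3): a world point X has camera coordinates R X + t. Camera axes: x right, y down, z forward; pixel columns grow to the right and rows downward; lengths in m; the calibration is good to about 2 mm. A picture is of the moment at which its call begins. There is no depth.
A pose or a line that the arm cannot do raises bot.MotionError and nothing moves.
- bot.job_done(): hands the job in; it is judged then, once.
Readings, each from a call of its own:
- bot.current_clock(): time.
- bot.current_joints(): joint angles.
- bot.current_joint_vel(): joint speeds.
- bot.current_effort(): joint torques, N m.
- bot.current_ee_pos(): TCP position.
- bot.current_tool_rot(): TCP orientation.
- bot.current_contact_force(): force on the tool from outside, world axes, zero at the start.
- bot.current_ft_torque(): the same for the moment, N m.
- bot.current_opening(): opening from 0.0 (shut) to 1.0 (fully open).
- bot.current_grip_force(): force on a finger pad.
Only numpy, scipy, OpenCV 4.12 (cv2) and the standard library are available. Lean on these libraries where they do the work, as an engineer would, in place of code of your own. Each camera call takes 0.05 s, during which the arm holds its last target. There are 200 camera calls.

## Working session

There is one attempt and no reset: what is moved stays moved. The work goes in short steps, each a Python script; the robot and the scene stay as the last script left them, time stands still between calls to the robot, and variables do not carry over. Pictures are saved under pics/ and viewed, at most 10 in all, crops included, and the job is handed in when it is done.

```bash
mkdir -p pics; python3 - <<'E'
from workcell import bot
import cv2,numpy as np
for n in("scene","top"):
    c=bot.read_camera(n); cv2.imwrite(f"pics/{n}0.png",c["pixels"])
    np.savez(f"{n}0.npz",**c)
    print(n,c["fx"],c["fy"],c["cx"],c["cy"],np.round(c["R"],3).tolist(),np.round(c["t"],3), -c["R"].T@c["t"])
print(bot.current_clock(),bot.current_tool_rot(),bot.current_opening())
E
```

```text
scene 454.8935339444519 454.8935339444519 282.03999604705746 211.27922347064253 [[0.701, 0.713, 0.006], [0.46, -0.446, -0.768], [-0.545, 0.541, -0.641]] [-0.36  -0.2    1.319] [ 1.06278916 -0.5457452   0.69385159]
top 407.3380025710155 407.3380025710155 280.09259364810947 210.15748564539905 [[0.06, -0.998, -0.001], [-0.976, -0.059, -0.212], [0.211, 0.014, -0.977]] [-0.021  0.529  0.831] [ 0.3410651  -0.00111081  0.92454354]
0.1 [-3.07299778e+00 -6.45009019e-01 -1.58563214e-05] 1.0008475307760025
```

View pics/scene0.png

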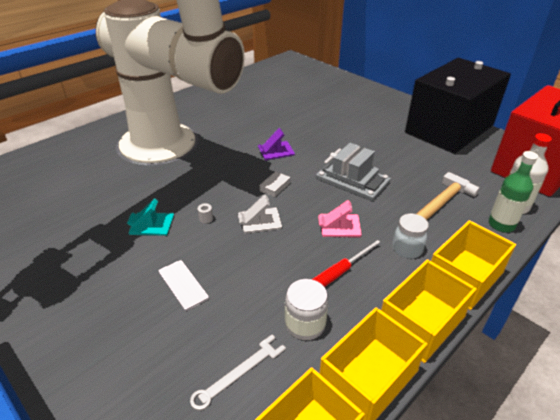

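View pics/top0.png

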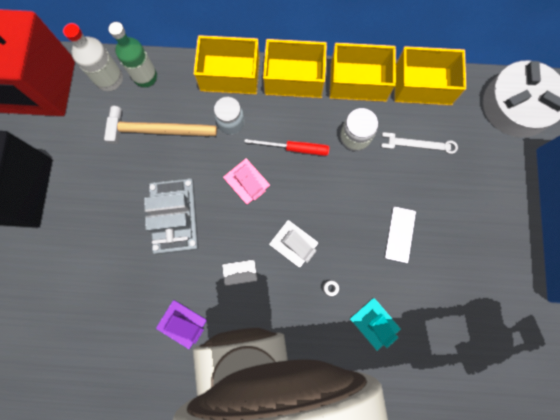

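The blank is the white plate at scene (183,284) / top (401,235). The steel block, at scene (276,184) / top (240,272), is smaller. There are four rest shapes: grey at scene (260,214) / top (295,243), pink at top (247,181), purple at (181,325) and turquoise at (376,325). The grey one fits. The vise is at scene (352,168) / top (172,216). I'll confirm this in an enlarged crop.

```bash
cat > h.py <<'E'
import cv2,numpy as np
def ray(c,uv):
    d=c["R"].T@np.array([(uv[0]-c["cx"])/c["fx"],(uv[1]-c["cy"])/c["fy"],1]); return -c["R"].T@c["t"],d
def plane(c,uv,z):
    o,d=ray(c,uv); return o+d*(z-o[2])/d[2]
def tri(c1,u1,c2,u2):
    A=[];b=[]
    for c,u in((c1,u1),(c2,u2)):
        o,d=ray(c,u); d=d/np.linalg.norm(d);P=np.eye(3)-np.outer(d,d);A.append(P);b.append(P@o)
    return np.linalg.lstsq(np.vstack(A),np.hstack(b),rcond=None)[0]
def proj(c,X):
    p=c["R"]@np.asarray(X)+c["t"]; return np.array([c["fx"]*p[0]/p[2]+c["cx"],c["fy"]*p[1]/p[2]+c["cy"]])
def load(n): return dict(np.load(n))
def blob(c,box,thr=150):
    x0,y0,x1,y1=box; im=c["pixels"][y0:y1,x0:x1]
    m=(im.min(2)>thr).astype(np.uint8)
    k,_=cv2.findContours(m,cv2.RETR_EXTERNAL,cv2.CHAIN_APPROX_NONE); k=max(k,key=cv2.contourArea)
    return k.reshape(-1,2).astype(float)+[x0,y0]
E
python3 - <<'E'
from h import *
for n,h in(("scene0.npz",(150,250,220,320)),("top0.npz",(375,195,425,275))):
    c=load(n); k=blob(c,h)
    P=np.array([plane(c,u,.008)[:2] for u in k])*1000
    r=cv2.minAreaRect(P.astype(np.float32)); print(n,r, cv2.boxPoints(r).round(0).tolist())
s=load("scene0.npz")["pixels"];t=load("top0.npz")["pixels"]
a=cv2.resize(s[185:245,225:295],None,fx=5.6,fy=5.6,interpolation=2)[:300]
a=cv2.resize(s[190:240,230:290],(400,300),interpolation=2)
b=cv2.resize(t[215:275,260:330],(400,300),interpolation=2)
d=cv2.resize(s[135:205,310:395],(400,300),interpolation=2)
e=cv2.resize(t[170:260,135:210],(400,300),interpolation=2)
cv2.imwrite("pics/crop.png",np.vstack([np.hstack([a,b]),np.hstack([d,e])]))
E
```

```text
scene0.npz ((500.1455993652344, -263.2419128417969), (53.322967529296875, 124.37973022460938), 81.2140884399414) [[435.0, -280.0], [558.0, -299.0], [566.0, -246.0], [443.0, -227.0]]
top0.npz ((500.4132080078125, -264.494140625), (54.03676223754883, 124.5754165649414), 80.98658752441406) [[435.0, -281.0], [558.0, -301.0], [566.0, -248.0], [443.0, -228.0]]
```

View pics/crop.png

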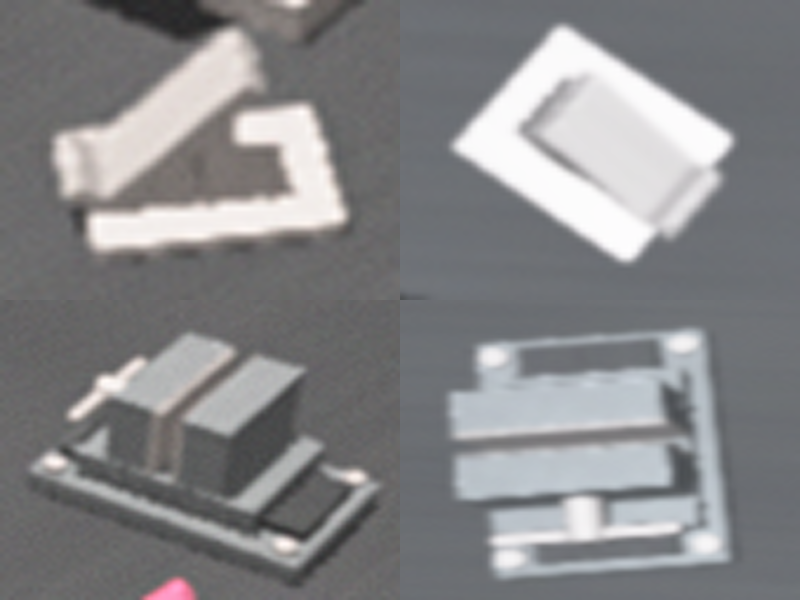

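The crops show the grey rest: its lip is at scene (242,217), and it rises to the upper right at (266,198). In the top view the lip is at lower right (311,256), so the rest's +x points to the upper left. The vise's jaws run across the top image and the tommy bar is at the bottom, so vise x is roughly world +x. Next I'll compute the frames.

```bash
python3 - <<'E'
from h import *
S=load("scene0.npz");T=load("top0.npz")
def sub(c,p):
    g=cv2.cvtColor(c["pixels"],cv2.COLOR_BGR2GRAY); q=np.array(p,np.float32).reshape(-1,1,2).copy()
    return cv2.cornerSubPix(g,q,(3,3),(-1,-1),(3,30,.01)).reshape(-1,2)
mm=lambda x:np.round(np.array(x)*1000,1).tolist()
f=sub(T,[(269.6,244),(288.9,220),(318.6,243),(299.4,267.4)]); print("foot px",f.round(1).tolist())
P=np.array([plane(T,u,.006) for u in f]); print("foot",mm(P),"c",mm(P.mean(0)))
ln=[np.linalg.norm(P[i]-P[(i+1)%4]) for i in range(4)]; print(mm(ln))
v=(P[0]+P[1]-P[2]-P[3]) if 0 else None
d=(P[1]-P[2])+(P[0]-P[3]); print("rest yaw",np.degrees(np.arctan2(d[1],d[0])))
fs=sub(S,[(281.7,225.8),(243.5,230.8),(276.5,207.5)]); print(fs.round(1).tolist(),mm([plane(S,u,.006) for u in fs]))
b=sub(T,[(149.6,183.5),(191.8,179),(196.9,248),(153.2,253.1)]);print("base px",b.round(1).tolist())
P=np.array([plane(T,u,.012) for u in b]); print("vise base",mm(P),"c",mm(P.mean(0)),mm([np.linalg.norm(P[i]-P[(i+1)%4]) for i in range(4)]))
d=P[0]+P[1]-P[2]-P[3]; print("yaw",np.degrees(np.arctan2(d[1],d[0])))
bs=sub(S,[(316.4,173.5),(372.7,200.3),(390.7,178.2)]);print(bs.round(1).tolist(),mm([plane(S,u,.012) for u in bs]))
for c,a in((S,[(346.3,162.1),(362.5,147.1)]),(T,[(144.9,214.1),(185.3,211.4)])):
    q=np.array([plane(c,u,.08) for u in a]); d=q[0]-q[1]
    if d[1]<0:d=-d
    print("gap",mm(q),"c",mm(q.mean(0)),mm(np.linalg.norm(d)),"yaw",np.degrees(np.arctan2(-d[0],d[1])))
E
```

```text
foot px [[268.3999938964844, 244.0], [287.6000061035156, 219.39999389648438], [318.0, 242.39999389648438], [299.5, 267.20001220703125]]
foot [[459.8, 33.7, 6.0], [519.1, -6.4, 6.0], [470.2, -78.3, 6.0], [412.0, -39.2, 6.0]] c [465.3, -22.5, 6.0]
[71.6, 87.0, 70.2, 87.2]
rest yaw 56.24829851059089
[[281.6000061035156, 226.10000610351562], [243.3000030517578, 231.0], [275.70001220703125, 206.8000030517578]] [[514.9, -2.8, 6.0], [466.7, -75.7, 6.0], [455.5, 35.7, 6.0]]
base px [[149.5, 183.5], [190.6999969482422, 178.89999389648438], [196.0, 247.5], [153.3000030517578, 252.3000030517578]]
vise base [[583.6, 319.1, 12.0], [600.3, 224.5, 12.0], [441.4, 195.4, 12.0], [424.9, 290.0, 12.0]] c [512.5, 257.3, 12.0] [96.1, 161.5, 96.0, 161.4]
yaw 10.35878604940305
[[316.1000061035156, 174.60000610351562], [373.0, 197.5], [389.5, 178.60000610351562]] [[438.9, 197.3, 12.0], [599.9, 225.2, 12.0], [581.9, 319.3, 12.0]]
gap [[516.9, 214.5, 80.0], [502.0, 297.3, 80.0]] c [509.5, 255.9, 80.0] 84.1 yaw 10.17962835074183
gap [[498.0, 296.3, 80.0], [509.0, 211.5, 80.0]] c [503.5, 253.9, 80.0] 85.5 yaw 7.364533554688771
```

```bash
cat > g.py <<'E'
import numpy as np
from scipy.spatial.transform import Rotation as Ro
from workcell import bot
A=np.array
def yawR(a): return Ro.from_euler("z",a,degrees=True).as_matrix()
def rv(z,y):
    z=A(z,float);y=A(y,float);return Ro.from_matrix(np.column_stack([np.cross(y,z),y,z])).as_rotvec()
s=2**-.5
RR=yawR(56.2); RO=A([.4635,-.021,0]); u=RR@[s,0,s]; n=RR@[-s,0,s]; yr=RR@[0,1,0]
TOE=RO+RR@[-.042,0,.016]; SEAT=TOE+.060*u+.004*n
RV=yawR(10.3); VX=RV@[1,0,0]; VY=RV@[0,1,0]; VC=A([.512,.257,0]); 
BC=A([.5003,-.2639,0]); BY=yawR(-9.0)@[0,1,0]
def fmt(x): return np.round(x,4).tolist()
E
python3 - <<'E'
from g import *
from h import load,proj
def t(name,p,z,y):
    for sg in(1,-1):
        q=bot.inverse_kinematics(p,rv(z,sg*A(y))); print(name,sg,None if q is None else np.round(q,2).tolist())
D=[0,0,-1]
t("pick",BC+[0,0,.0015],D,BY)
for k in(0,.08):t(f"seat{k}",SEAT+k*n-.003*n,-n,yr)
for k in(.082,.18):t(f"re{k}",TOE+k*u+.004*n,-u,n)
t("vise",VC+[0,0,.117],D,VX); t("viseup",VC+[0,0,.26],D,VX)
t("touch",VC+.08*VX+[0,0,.14],D,VX)
print(fmt(SEAT),fmt(u),fmt(n))
for c in("scene0.npz","top0.npz"): print(proj(load(c),TOE),proj(load(c),TOE+.07*u))
E
```

```text
pick 1 [-0.7, 0.4, 1.77, 0.0, 0.98, -2.11]
pick -1 [-0.7, 0.4, 1.77, -0.0, 0.98, 1.03]
seat0 1 [-0.87, 0.1, 2.24, 0.81, 1.21, 2.4]
seat0 -1 [-0.87, 0.1, 2.24, 0.81, 1.21, -0.74]
seat0.08 1 [-1.01, -0.04, 2.23, 0.72, 1.39, 2.43]
seat0.08 -1 [-1.01, -0.04, 2.23, 0.72, 1.39, -0.71]
re0.082 1 [0.1, 0.55, 1.59, -0.58, 1.56, 2.44]
re0.082 -1 [0.1, 0.55, 1.59, -0.58, 1.56, -0.71]
re0.18 1 [0.18, 0.57, 1.4, -0.54, 1.75, 2.41]
re0.18 -1 [0.18, 0.57, 1.4, -0.54, 1.75, -0.74]
vise 1 [0.25, 0.25, 1.7, 0.0, 1.2, 0.07]
vise -1 None
viseup 1 [0.25, 0.13, 1.54, 0.0, 1.47, 0.07]
viseup -1 None
touch 1 [0.25, 0.41, 1.44, 0.0, 1.29, 0.07]
touch -1 None
[0.4622, -0.023, 0.0613] [0.3934, 0.5876, 0.7071] [-0.3934, -0.5876, 0.7071]
[242.06675372 218.01842378] [263.04084573 198.57972126]
[307.82006217 254.58544091] [290.60663001 238.03859992]
```

```bash
python3 - <<'E'
from g import *
D=A([0,0,-1.]); r=rv(D,-BY)
bot.goto(BC+[0,0,.10],r); 
bot.line_to(BC+[0,0,.002]); print(bot.current_ee_pos(),bot.current_contact_force())
bot.set_gripper(0.0,25); print(bot.current_opening()*92,bot.current_grip_force())
bot.line_to(BC+[0,0,.14],max_speed=.2)
print(bot.current_opening()*92,bot.current_contact_force())
P=SEAT+.09*n+.012*u-.0035*n
bot.goto(P,rv(-n,-yr)); print(bot.current_clock(),bot.current_ee_pos()-P)
import cv2
a=[bot.read_camera(k)["pixels"] for k in("scene","top")]
cv2.imwrite("pics/hold.png",cv2.resize(np.hstack([a[0][130:330,140:340],a[1][150:350,200:400]]),(800,400)))
E
```

```text
[ 0.50044559 -0.26447755  0.00216061] [-0.84554175 -0.20830539  0.33299607]
49.51077243698904 25.000087916851044
49.678035602814475 [ 0.00415197 -0.41032755 -2.16812929]
5.4167 [ 3.33488463e-05 -1.86202526e-04 -1.79877669e-04]
```

View pics/hold.png

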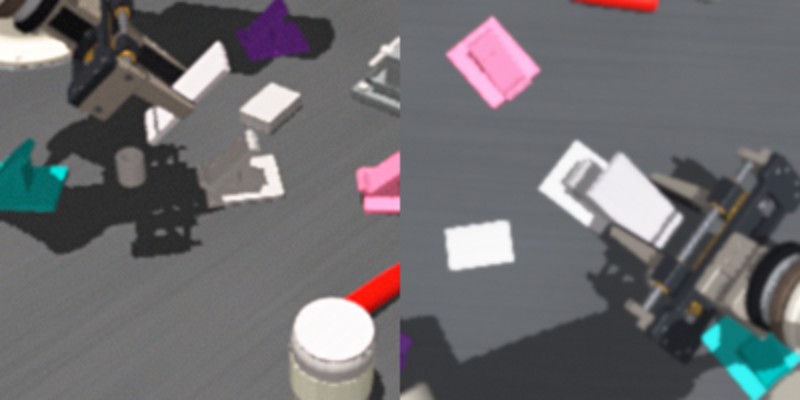

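The blank is held square at 45° over the grey rest. In the left half of the crop the blank is at (190,90) and the rest at (240,175). I'll lower it with force checks.

```bash
cat >> g.py <<'E'
def feel(d,maxd,thr,step=.001,v=.02):
    "step along unit d until the force against d rises by thr"
    d=A(d,float); p0=A(bot.current_ee_pos()); f0=A(bot.current_contact_force()); k=0; f=0
    while k<maxd-1e-9:
        k+=step; bot.line_to(p0+k*d,max_speed=v); f=-(A(bot.current_contact_force())-f0)@d
        if f>thr: break
    print("feel",round(k*1000,2),"f",round(float(f),2),"t",round(bot.current_clock(),1)); return k,f
E
python3 - <<'E'
from g import *
bot.line_to(SEAT+.008*u+.004*n-.0035*n,max_speed=.1); bot.hold(.3)
k,f=feel(-n,.012,2.5)
bot.line_to(A(bot.current_ee_pos())+.0015*n,max_speed=.02); bot.hold(.2)
k,f=feel(-u,.018,2.5)
p=A(bot.current_ee_pos())-SEAT; print(fmt([p@u,p@n,p@yr]))
import cv2
a=[bot.read_camera(k)["pixels"] for k in("scene","top")]
cv2.imwrite("pics/seat.png",cv2.resize(np.hstack([a[0][150:270,190:310],a[1][190:310,240:360]]),(800,400),interpolation=2))
E
```

```text
feel 7.0 f 3.13 t 8.6
feel 5.0 f 3.21 t 10.3
[0.0033, -0.0045, -0.0005]
```

View pics/seat.png

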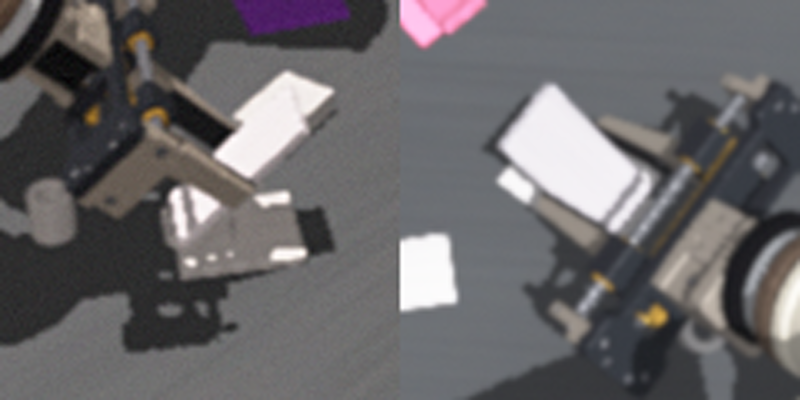

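The blank lies up the face with its lower end at the lip. I'll settle it and release.

```bash
python3 - <<'E'
from g import *
feel(-n,.003,2.0,step=.0005)
p=A(bot.current_ee_pos())-SEAT; print(fmt([p@u,p@n,p@yr]),fmt(bot.current_contact_force()))
bot.set_gripper(.75); bot.hold(.2)
bot.line_to(A(bot.current_ee_pos())+.11*n,max_speed=.15)
bot.goto(A([.40,-.20,.36]),rv([0,0,-1],-yr))
print(bot.current_clock())
import cv2
from h import *
a=[]
for k in("scene","top"):
    c=bot.read_camera(k); np.savez(k+"1.npz",**c); a.append(c["pixels"])
cv2.imwrite("pics/lean.png",cv2.resize(np.hstack([a[0][150:270,190:310],a[1][190:310,240:360]]),(800,400),interpolation=2))
S=load("scene1.npz");T=load("top1.npz")
q=SEAT+.0035*u-.0025*n
for c in(S,T):
    print([proj(c,q+x*.06*u+y*.025*yr+.004*n).round(1).tolist() for x,y in((1,1),(1,-1),(-1,-1),(-1,1))])
E
```

```text
feel 1.5 f 2.56 t 11.1
[0.0033, -0.006, -0.0006] [0.245, -0.6219, 1.4391]
13.675
[[276.0, 175.3], [280.1, 188.6], [242.6, 223.1], [240.0, 209.1]]
[[270.3, 234.7], [285.2, 215.5], [315.2, 245.7], [301.8, 263.7]]
```

View pics/lean.png

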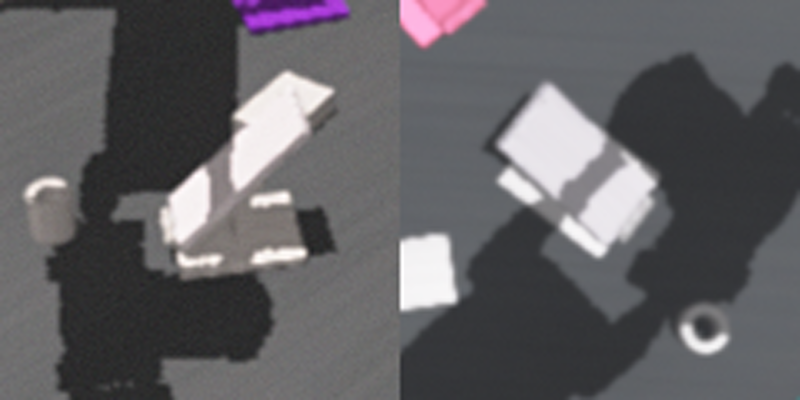

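The blank leans properly: in the top view its corners are at about (269,233), (285,215), (317,245) and (301,266), within 1–2 px of the expected pose. Before regrasping I'll check the gripper body's clearance to the pink look-alike.

```bash
python3 - <<'E'
from g import *
from h import *
T=load("top1.npz");im=T["pixels"].astype(int)
m=((im[...,2]>150)&(im[...,2]-im[...,1]>50)&(im[...,0]>90)).astype(np.uint8); m[:150]=0;m[210:]=0
k,_=cv2.findContours(m,0,1);k=max(k,key=cv2.contourArea).reshape(-1,2)
for z in(.006,.07): print(z,[fmt(plane(T,p,z)[:2]) for p in cv2.boxPoints(cv2.minAreaRect(k.astype(np.float32)))])
q=TOE+.0035*u-.0025*n
for phi in(0,20):
  a=np.radians(phi); w=np.cos(a)*u+np.sin(a)*yr; x=np.cross(n,w)
  tcp=q+.084*u+.004*n
  print(phi,fmt(tcp),[fmt(tcp+b*w-.0945*n+e*.0375*x) for b in(.088,.14) for e in(1,-1)])
  for sg in(1,-1):
    r=rv(-w,sg*n);print([None if j is None else fmt(j) for j in(bot.inverse_kinematics(tcp+.1*w,r),bot.inverse_kinematics(tcp,r))])
E
```

```text
0.006 [[0.6118, 0.1531], [0.6655, 0.1023], [0.5966, 0.0363], [0.5445, 0.087]]
0.07 [[0.5929, 0.1424], [0.6429, 0.0951], [0.5788, 0.0337], [0.5303, 0.0809]]
0 [0.474, -0.0054, 0.0789] [[0.5146, 0.1227, 0.0743], [0.5769, 0.081, 0.0743], [0.535, 0.1533, 0.1111], [0.5974, 0.1116, 0.1111]]
[[0.1863, 0.5834, 1.3796, -0.5395, 1.7594, 2.4057], [0.105, 0.5576, 1.5791, -0.5741, 1.5739, 2.4362]]
[[0.1863, 0.5834, 1.3796, -0.5395, 1.7594, -0.7359], [0.105, 0.5576, 1.5791, -0.5741, 1.5739, -0.7054]]
20 [0.474, -0.0054, 0.0789] [[0.4843, 0.1276, 0.0615], [0.553, 0.1034, 0.0797], [0.4888, 0.1662, 0.0961], [0.5574, 0.142, 0.1142]]
[[0.3407, 0.4064, 1.6695, -0.7364, 1.5369, 2.566], [0.2178, 0.4266, 1.8048, -0.8087, 1.3539, 2.6012]]
[[0.3407, 0.4064, 1.6695, -0.7364, 1.5369, -0.5756], [0.2178, 0.4266, 1.8048, -0.8087, 1.3539, -0.5404]]
```

```bash
cat >> g.py <<'E'
BL=SEAT+.0033*u-.0042*n-.0006*yr
E
python3 - <<'E'
from g import *
import cv2
r=rv(-u,-n); tcp=BL+.029*u
bot.goto(tcp+.10*u+A([0,0,.14]),r)
bot.set_gripper(.42,40)
bot.line_to(tcp+.10*u,max_speed=.2)
f0=A(bot.current_contact_force())
bot.line_to(tcp+.035*u,max_speed=.12); print(fmt(A(bot.current_contact_force())-f0))
bot.line_to(tcp,max_speed=.06); bot.hold(.2); print(fmt(A(bot.current_contact_force())-f0))
bot.set_gripper(0,40); bot.hold(.2)
print("open mm",bot.current_opening()*92,bot.current_grip_force(),fmt(A(bot.current_contact_force())-f0))
bot.line_to(tcp+.004*u+A([0,0,.004]),max_speed=.05)
bot.line_to(tcp+A([0,0,.16]),max_speed=.15)
print("open mm",bot.current_opening()*92,fmt(bot.current_contact_force()))
# upright, out beyond +x jaw
r2=rv([0,0,-1],VX)
bot.goto(VC+.085*VX+A([0,0,.25]),r2); bot.hold(.3)
print(bot.current_clock(),fmt(bot.current_ee_pos()),fmt(bot.current_contact_force()))
a=[]
for k in("scene","top"):
    c=bot.read_camera(k); np.savez(k+"2.npz",**c); a.append(c["pixels"])
cv2.imwrite("pics/up.png",cv2.resize(np.hstack([a[0][20:220,260:460],a[1][110:310,90:290]]),(800,400),interpolation=2))
E
```

```text
[-0.0994, 1.2209, -0.8542]
[0.012, -0.115, 0.3668]
open mm 7.843707288849096 39.999014139175415 [-0.7213, -0.3354, 1.5116]
open mm 7.779491301569302 [0.0283, -0.3012, -1.7456]
21.6667 [0.5955, 0.2718, 0.2496] [0.133, 0.5581, -0.8923]
```

View pics/up.png

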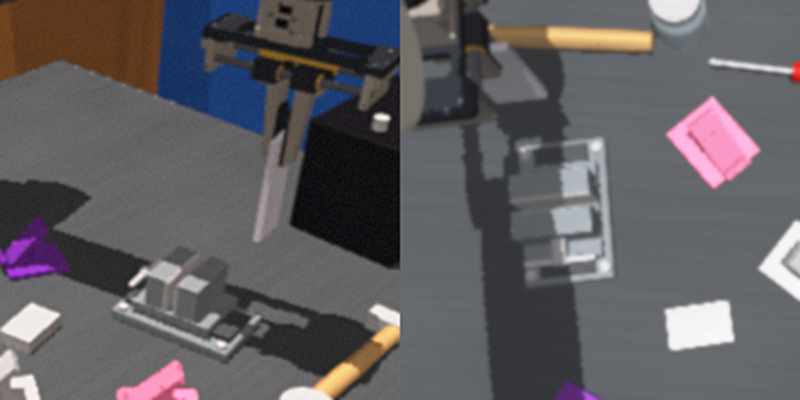

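The blank is held upright, clear of the vise on the +x side: scene crop (270,200), vise at (190,290). Next I'll feel for the +x jaw's outer face.

```bash
python3 - <<'E'
from g import *
bot.line_to(VC+.085*VX+A([0,0,.154]),max_speed=.15)
bot.line_to(VC+.058*VX+A([0,0,.154]),max_speed=.08); bot.hold(.3)
k,f=feel(-VX,.030,2.0,step=.0005,v=.03)
x=(A(bot.current_ee_pos())-VC)@VX; print("contact x",x,"gap x",x-.039,"t",bot.current_clock())
bot.line_to(A(bot.current_ee_pos())+.006*VX,max_speed=.05)
np.save("gx.npy",x-.039)
E
```

```text
feel 24.5 f 2.85 t 35.6
contact x 0.034305324772726395 gap x -0.004694675227273605 t 35.5917
```

```bash
python3 - <<'E'
from g import *
G=VC+float(np.load("gx.npy"))*VX; Z=A([0,0,1.])
bot.line_to(A(bot.current_ee_pos())*[1,1,0]+.190*Z,max_speed=.12)
bot.line_to(G+.190*Z,max_speed=.12)
bot.line_to(G+.174*Z,max_speed=.08); bot.hold(.3)
f0=A(bot.current_contact_force())
k,f=feel(-Z,.016,4,step=.002,v=.03)
d=A(bot.current_contact_force())-f0
print(fmt(bot.current_ee_pos()),"side",d@VX,d@VY,d[2])
if f<=4:
    k,f=feel(-Z,.028,4,step=.004,v=.04)
    if f<=4: k,f=feel(-Z,.010,4,step=.001,v=.03)
    d=A(bot.current_contact_force())-f0
    print(fmt(bot.current_ee_pos()),"side",d@VX,d@VY,d[2])
print(bot.current_clock(),bot.current_opening()*92)
E
```

```text
feel 16.0 f -0.25 t 39.5
[0.5075, 0.2562, 0.1581] side -0.17600842175436834 -0.04685485843264475 -0.24893739664946035
feel 28.0 f 0.78 t 41.3
feel 8.0 f 9.17 t 43.3
[0.5077, 0.2563, 0.1233] side -1.5946663721997734 -0.45160366430796417 9.69891349336019
43.2583 7.761892654758773
```

```bash
python3 - <<'E'
from g import *
import cv2
p=A(bot.current_ee_pos()); bot.line_to(p+[0,0,.0007],max_speed=.02)
bot.set_gripper(.3); bot.hold(.2)
bot.line_to(p+[0,0,.16],max_speed=.12)
bot.goto(A([.40,-.15,.36]),rv([0,0,-1],VX)); bot.hold(.3)
print(bot.current_clock())
a=[]
for k in("scene","top"):
    c=bot.read_camera(k); np.savez(k+"3.npz",**c); a.append(c["pixels"])
cv2.imwrite("pics/fin.png",cv2.resize(np.hstack([a[0][100:210,300:410],a[1][160:270,115:225]]),(800,400),interpolation=2))
E
```

```text
47.55
```

View pics/fin.png

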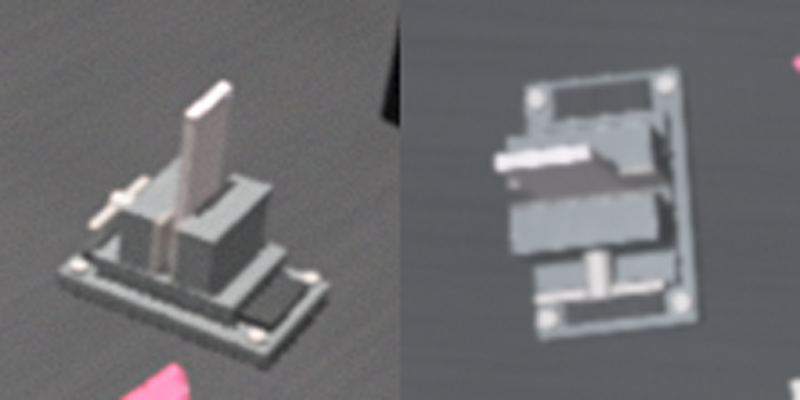

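The picture shows the blank upright between the jaws, its top edge at about scene (357,127), with the vise and its surroundings unmoved. I'll check that top edge against a fully home height of 155 mm and hand in if it agrees.

```bash
python3 - <<'E'
from g import *
from h import *
G=VC+float(np.load("gx.npy"))*VX
e=proj(load("scene3.npz"),G+A([0,0,.155])); t=proj(load("top3.npz"),G+A([0,0,.155])); print(e,t)
if np.linalg.norm(e-[357.2,127])<4: print(bot.job_done(),bot.current_clock())
E
```

```text
[357.37310305 127.29441951] [153.48899311 202.78305176]
the job is handed in; nothing more can be done
the job is handed in; nothing more can be done
```

The blank was leaned on the grey rest and released, retaken by its upper end, slid down between the vise jaws onto the bed at about mid-jaw, and let go; the job is handed in, with the robot's clock at about 48 s.

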